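# Show the photometer's filter plate to the tag reader

### The job

Before opening the photometer, close its lamp shutter: swing the sprung shutter lever on its deck all the way to its stop, let go and let it spring back. Then lift the cover flap right up until it stands open by itself, draw out the filter plate (the insert with the broad tab; leave the blank with the narrow tab in its slot) and present it to the tag reader: finish while still holding the plate in the gripper, upright and still, its foot about 5 cm above the middle of the reader pad. Leave the flap open and do not disturb the bottle, jar and carton.

Things in the scene. Friction and masses are not known exactly. Their poses are not given: they have to be found in the camera images.
- photometer: Filter photometer, fixed to the bench: low white box 240 (x) x 300 (y) x 110 high, dark blue band at its foot, display and keys on its front (-x) face. Origin: centre of its underside. Its deck (z 110) carries the shutter lever on the +y half and the cover flap on the -y half.
- shutter_lever (a joint): Sprung shutter lever on the deck, turning about a vertical axis: 0 at rest, 1.1 rad at its stop; it grows as the post moves towards the photometer's +y (clockwise seen from above). A return spring of about 1 N at rest and 4 N at the stop, felt at the post, brings it back by itself when let go.
- lever_post (a point): Top centre of the upright black post (diameter 12, height 36) at the end of the 70 long steel lever arm; post top at z 160, the arm below it reaches up to z 128. At rest it lies at (-60, 68) in the photometer frame, at the stop at (-60, 142).
- lever_pivot (a point): The lever's axis of turning, at (0, 105, 120) in the photometer frame.
- flap (a joint): Cover flap hinge angle: 0 closed (flat on the deck), about 1.57 upright, 2.0 fully open, opening upward and away from the robot (+x). May start slightly ajar. Stiff hinge (0.22 N m): the flap stays where it is left.
- flap_grip (a point): Grip point in the flap's black upright handle (16 in x, 14 in y, 34 high above the flap's upper face): 10 below the handle's top, 24 above the flap's upper face, 105 from the hinge along the flap and 27 above its mid-plane, which holds the hinge axis. The flap is a grey plate 123 (x) x 142 (y) x 6. The point's axes are the flap's.
- flap_hinge (a point): Middle of the flap's hinge axis (along the photometer's y), at (45, -60, 115) in the photometer frame.
- well_floor (a point): Centre of the top of the black carrier block at the bottom of the well under the flap, at (-20, -60, 66) in the photometer frame. The well is open above it, 100 (x) x 130 (y), walls up to z 110. Two slots in the block, 10 (x) x 64 (y), floor at z 30, lie 25 to -x and 15 to +x of this point; each holds one insert, either in either.
- filter_plate: The filter plate, loose, about 80 g, hidden under the flap, standing in one of the two slots: aluminium plate 8 (x) x 60 (y) x 45 high with a round window 34 across, and on top of its middle a broad tab 34 wide (y), 8 thick, 30 high: 75 high in all, tab top 105 above the bench. Origin: centre of its foot (underside); z up.
- filter_tab (a point): Grip point in the filter plate's broad tab, 66 above the plate's foot, 9 below the tab's top.
- blank_plate: The blank, loose, in the other slot: same plate without a window and with a narrow tab, 14 wide (y). Origin: centre of its foot. To be left in place.
- reader_top (a point): Centre of the upper face of the tag reader, a fixed grey square pad 110 x 110 x 16 with a black face, on the bench on the robot's right (-y).
- reagent_bottle: Amber bottle, diameter 66, height 140, bystander. Origin: centre of its underside.
- white_jar: White jar, diameter 70, height 60, bystander. Origin: centre of its underside.
- carton: Small cardboard carton 90 x 130 x 45, bystander. Origin: centre of its underside.
There are look-alikes about, which are no part of the job. There is more than one size of the part that bears reader_top; the job needs the middle-sized.

How it is judged:
On the way, in this order (a step that is already met when the one before it is completed fails the run):
1. the shutter lever is swung to its stop (over 1.04 rad) with the flap still down (value of joint shutter_lever above 1.04 rad and value of joint flap below 0.3 rad), for 0.05 s.
2. the lever has sprung back (under 0.1 rad), let go, with the flap still down (value of joint shutter_lever below 0.1 rad and value of joint flap below 0.3 rad and contact force between shutter_lever and the arm below 0.2 N and contact force between shutter_lever and the fingers below 0.2 N), for 0.1 s.
3. the flap stands open (over 1.3 rad) by itself, the filter plate still in its slot (value of joint flap above 1.3 rad and contact force between flap and the fingers below 0.2 N and distance of filter_plate from where it was at the start of the episode below 0.015 m), for 0.2 s.
4. the filter plate is drawn out of the well (z of filter_plate in the frame of photometer above 0.08 m), for 0.1 s.
At the end, for the whole second after the job is handed in: The gripper holds the filter plate (over 1 N), still and upright (0.26 rad), its foot within 35 mm of the pad's centre and 20 to 90 mm above it; the blank in its slot (moved under 12 mm), the flap open (over 1.2 rad), the lever at rest (under 0.1 rad) (horizontal distance between filter_plate and reader_top below 0.035 m and z of filter_plate in the frame of reader_top between 0.02 and 0.09 m and angle between filter_plate's own z axis and vertical below 0.26 rad and linear speed of filter_plate below 0.03 m/s and contact force between filter_plate and the fingers above 1 N and distance of blank_plate from where it was at the start of the episode below 0.012 m and value of joint flap above 1.2 rad and value of joint shutter_lever below 0.1 rad); the arm keeps its last pose, push and grip.
It fails at once if the bottle, jar or carton is moved by more than 3 cm (distance of any of reagent_bottle, white_jar, carton from where it was at the start of the episode above 0.03 m).
It fails at once if the blank is drawn out of its slot (distance of blank_plate from where it was at the start of the episode above 0.03 m).
It also fails if it takes over 72 s, if anything falls off the work surface, if the arm or the gripper's body presses on something with over 40 N, if the wrist force passes 120 N, or if a joint passes its speed limit or range.

### The arm

A 7-joint arm with a two-finger parallel gripper is mounted at the origin on the work surface. World frame = base frame: x ahead of the robot, y to its left, z up, the work surface at z = 0. Lengths are in m, angles in rad, forces in N, time in s.
With the tool pointing down it reaches from about 0.4 to 0.85 m from the base axis. Payload 4.5 kg.
Tool frame: the origin (TCP) lies on the centre line of the jaws, within the pads' length; the fingertips stand manip.tcp_to_tips ahead of it and the grasp point (between the pads) lies 6 mm ahead of it (manip.tcp_to_tips is the distance from the TCP to the fingertips, in m); z points along the fingers, y is the line along which they close (so a half turn about z gives the same grasp; the last joint's range is limited). The gripper opens to 88 mm and grips with 3 to 60 N. Pads are 18 mm wide; open, the fingers measure 123 mm over their backs; the gripper's body (75 mm by 187 mm) begins 45 mm behind the grasp point.
Start: joints at [1.199, 0.689, -0.195, 1.565, 0.157, 0.902, -0.215], TCP at [0.247, -0.574, 0.264] pointing down, gripper open.
Joint ranges: [-3.01, 3.01], [-0.46, 2.08], [-1.47, 1.51], [0.13, 2.56], [-1, 4.14], [0.04, 2.09], [-2.66, 2.66]. Speed limits (rad/s): [2.57, 2.57, 3.14, 3.14, 3.14, 3.14, 3.14].

### API

Orientations are given as a unit quaternion [x, y, z, w].
In Python, from plant import sensors, grab_frame, manip gives the robot as it stands.
- The arm moves only by the shell command python3 -m crank 'ROWS'. ROWS is a JSON object of lists of equal length, an entry for each row: "slide": the shift along the tool's x, y, z in cm, a list of three; "rotation": the turn, a rotation vector about the tool's x, y, z in degrees, a list of three; "hand": the opening, from 0 (shut) to 1 (fully open). A call has 1 to 20 rows; each row is the pose to reach, as a shift and turn from the pose commanded when the call began, along the tool's axes at that moment; what a row does not reach only later rows make up. A row lasts 1/8 s, in which the tool goes at most 62.5 mm and 10.7 degrees, less where a joint would pass 70% of its speed; a pose out of reach is approached as far as the arm can. A call with a gripper value outside its range is refused whole. The fingers move at their own pace and stop on an object; the grip force is fixed at half the most. Time passes only in rows, so rows that repeat a pose let the fingers close. It gives the time, the measured TCP pose, the force, the opening and the grip force at its end, in the units of the state.
- sensors.read_state(): the state, without advancing time (a new reading comes with each control period).
- grab_frame(name): name is "side" or "top"; returns a dict with "pixels" (480x640x3 uint8, red, green, blue), "K" (3x3 intrinsics, pixels), "k1" (the pictures are not rectified: a ray, as slopes to the right and down, at radius r is drawn at 1 + k1 r^2 times it, then the intrinsics apply), "world_to_cam" (4x4, takes a point from world to camera coordinates). Camera axes: x right, y up, looking along -z (the intrinsics and any distortion apply to the point x, -y, -z); pixel columns grow to the right and rows downward; lengths in m; the calibration is good to about 2 mm. A picture is of the moment at which its call begins. There is no depth.
- manip.job_done(): hands the job in; it is judged then, once.
The state is a dict: "time_s": time; "joint_pos": joint angles; "qvel": joint speeds; "joint_efforts": joint torques, N m; "tool_pos": TCP position; "orientation": TCP orientation; "ft_force": force on the tool from outside, world axes, zero at the start; "ft_torque": the same for the moment, N m; "finger_gap": finger opening in m; "gripper_force": force on a finger pad.
Only numpy, scipy, OpenCV 4.12 (cv2) and the standard library are available. Lean on these libraries where they do the work, as an engineer would, in place of code of your own. Each camera call takes 0.05 s, during which the arm holds its last target. There are 200 camera calls.

## Working session

There is one attempt and no reset: what is moved stays moved. The work goes in short steps, Python scripts to look and compute and a shell command to move; the robot and the scene stay as the last step left them, time stands still between calls to the robot, and variables do not carry over. Pictures are saved under pics/ and viewed, at most 10 in all, crops included, and the job is handed in when it is done.

```bash
mkdir -p pics; ls
python3 - <<'E'
from plant import sensors, grab_frame, manip
import cv2,numpy as np
for n in("side","top"):
    f=grab_frame(n); cv2.imwrite(f"pics/{n}0.png",f["pixels"][:,:,::-1]); print(n,f["K"],f["k1"],np.round(f["world_to_cam"],4))
s=sensors.read_state(); print(s, manip.tcp_to_tips)
E
```

```text
pics
side [[450.09892182   0.         313.90442782]
 [  0.         450.09892182 241.74313192]
 [  0.           0.           1.        ]] -0.09140007842625585 [[-0.9676 -0.2525 -0.0037  0.4416]
 [ 0.1176 -0.4633  0.8784 -0.2272]
 [-0.2235  0.8494  0.478  -0.9784]
 [ 0.      0.      0.      1.    ]]
top [[474.62963163   0.         316.57450159]
 [  0.         474.62963163 239.85222031]
 [  0.           0.           1.        ]] -0.10087270509100396 [[ 0.0144 -0.9999  0.0024 -0.1314]
 [ 0.9957  0.0146  0.092  -0.4773]
 [-0.092   0.001   0.9958 -0.9956]
 [ 0.      0.      0.      1.    ]]
{'time_s': 0.1, 'joint_pos': array([ 1.19880173,  0.68991241, -0.19452349,  1.56617518,  0.15730429,
        0.90246899, -0.21513985]), 'qvel': array([ 0.00063888, -0.00263827, -0.00089202, -0.00413195,  0.00082924,
       -0.00065096,  0.00087739]), 'joint_efforts': array([-3.25882262e-03, -5.28500783e+01, -1.27160367e+00, -1.53836846e+01,
       -5.25677903e-02,  1.89990591e-03,  5.61638535e-05]), 'tool_pos': array([ 0.24649256, -0.57381004,  0.26299987]), 'orientation': array([ 9.79483154e-01,  2.01524519e-01, -2.10898058e-04, -7.57809141e-04]), 'ft_force': array([ 1.3443435 , -0.89634316,  0.49215597]), 'ft_torque': array([ 0.00954984,  0.05346257, -0.0328396 ]), 'gripper_force': 0.0, 'finger_gap': 0.08819133022181212} 0.025
```

View pics/side0.png

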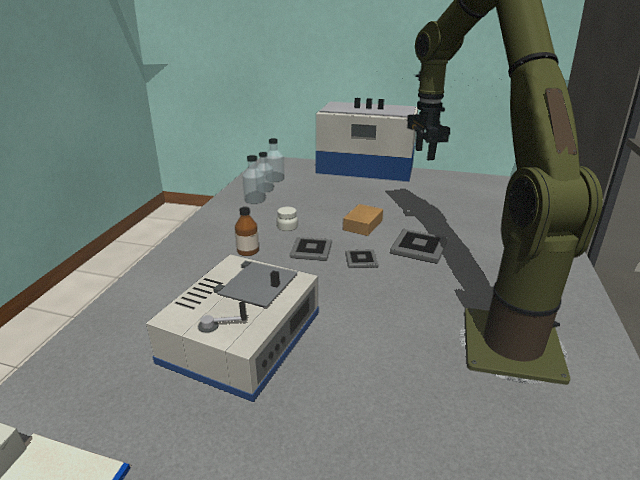

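View pics/top0.png

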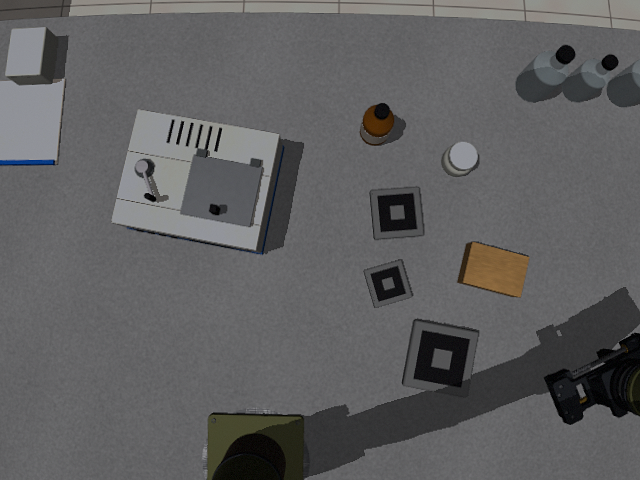

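Top view: the pads are at (397,212), (388,283) and (441,357). They are about 50, 40 and 68 px wide, so the middle-sized one is (397,212). The photometer deck corners are near (138,110), (280,134), (257,250) and (113,222), with the lever post at about (150,197) and the flap handle at about (215,209). Next I'll fit the poses from both views and check them on enlarged crops.

```bash
cat > h.py <<'E'
import numpy as np,cv2
from scipy.optimize import least_squares
from scipy.spatial.transform import Rotation as R
from plant import sensors,grab_frame,manip
def proj(f,P):
    P=np.atleast_2d(P).astype(float); T=f["world_to_cam"]; c=P@T[:3,:3].T+T[:3,3]
    q=np.c_[c[:,0],-c[:,1]]/-c[:,2:3]; q=q*(1+f["k1"]*(q**2).sum(1,keepdims=True))
    K=f["K"]; return q*[K[0,0],K[1,1]]+[K[0,2],K[1,2]]
def tri(ft,pt,fs,ps,x0=(.6,0,.1)):
    r=least_squares(lambda X:np.r_[proj(ft,X)[0]-pt,proj(fs,X)[0]-ps],x0); return r.x,r.fun
def onz(f,p,z):
    r=least_squares(lambda X:proj(f,[*X,z])[0]-p,(.6,0)); return r.x
def ph(pose,p):
    p=np.atleast_2d(p).astype(float)/1000; c,s=np.cos(pose[2]),np.sin(pose[2])
    return np.c_[pose[0]+c*p[:,0]-s*p[:,1],pose[1]+s*p[:,0]+c*p[:,1],p[:,2]]
E
cat > fit.py <<'E'
from h import *
t=grab_frame("top");s=grab_frame("side")
m=np.array([[120,150,110],[120,-150,110],[-120,-150,110],[-120,150,110]])
T=np.array([[138,110],[280,134],[257,250],[113,222]]);S=np.array([[148,323],[237,257],[318,276],[253,350]])
for i in range(4): print(i,*[np.round(v,3) for v in tri(t,T[i],s,S[i])])
r=least_squares(lambda q:np.r_[proj(t,ph(q,m))-T,proj(s,ph(q,m))-S].ravel(),(.65,.2,-.2),loss='soft_l1')
print(r.x,np.round(r.fun.reshape(-1,2),1))
g=lambda a:ph(r.x,a)
pts=np.r_[g(m),g([[-60,68,160],[0,105,128],[-60,-60,142],[45,11,118],[45,-131,118],[-78,-131,118],[-78,11,118]])]
print(np.round(pts,3))
for n,p,z in(("mid",(397,212),.016),("small",(388,283),.016),("big",(441,357),.016)): print(n,onz(t,p,z))
def crop(f,x0,y0,x1,y1,k):
    im=cv2.resize(f["pixels"][y0:y1,x0:x1,::-1],None,fx=k,fy=k,interpolation=cv2.INTER_CUBIC)
    for p in proj(f,pts): cv2.circle(im,tuple(int(v) for v in ((p-[x0,y0]+.5)*k)),3,(0,0,255),1)
    return im
a=crop(t,100,95,300,265,3);b=crop(s,140,245,330,400,3)
c=np.zeros((600,800,3),np.uint8);a=cv2.resize(a,(400,340));b=cv2.resize(b,(400,326));d=cv2.resize(t["pixels"][170:400,350:500,::-1],(340,521))
c[:340,:400]=a; c[340:,:400]=b[:260]; c[:521,420:760]=d
cv2.imwrite("pics/fit1.png",c)
E
python3 fit.py
```

```text
0 [0.734 0.247 0.107] [ 0.182  0.524 -0.51  -0.186]
1 [ 0.679 -0.049  0.102] [ 0.921  3.51  -4.356 -1.167]
2 [ 0.449 -0.008  0.105] [ 0.056  0.319 -0.376 -0.041]
3 [0.497 0.279 0.12 ] [ 0.287  1.214 -1.103 -0.215]
[ 0.59028031  0.11856111 -0.1635351 ] [[-0.2  0.3]
 [ 0.6 -0.2]
 [ 0.9  1. ]
 [-1.2  2.3]
 [-0.5 -1.3]
 [-6.6 -4.3]
 [ 0.6 -2.3]
 [-1.7  7. ]]
[[ 0.733  0.247  0.11 ]
 [ 0.684 -0.049  0.11 ]
 [ 0.447 -0.01   0.11 ]
 [ 0.496  0.286  0.11 ]
 [ 0.542  0.195  0.16 ]
 [ 0.607  0.222  0.128]
 [ 0.521  0.069  0.142]
 [ 0.636  0.122  0.118]
 [ 0.613 -0.018  0.118]
 [ 0.492  0.002  0.118]
 [ 0.515  0.142  0.118]]
mid [ 0.54323624 -0.29864582]
small [ 0.38900435 -0.27911114]
big [ 0.23208849 -0.39415968]
```

View pics/fit1.png

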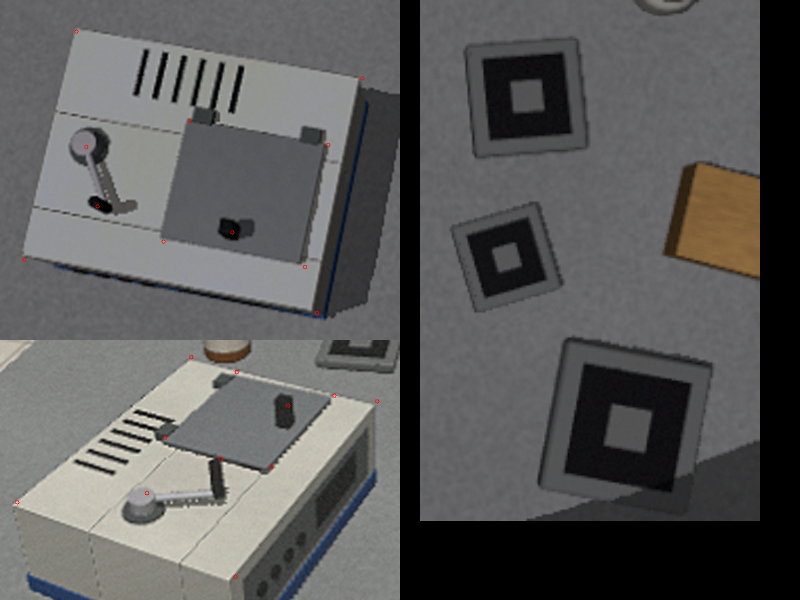

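The two-view fit gives deck corner heights of 102–120 mm (110 expected) and post and handle overlays that match. The pad crop confirms the look-alikes: (397,212) is about 107 mm wide, (388,283) is smaller and (441,357) is larger. So the reader is the one at (397,212), which also lies to the robot's right. Now I'll triangulate the post and handle, then work out the first move.

```bash
cat >> h.py <<'E'
POSE=(.5903,.1186,-.1635)
def rel(P,yaw=None,Rt=None):
    "slide cm and rotvec deg from measured pose to TCP world P"
    s=sensors.read_state(); R0=R.from_quat(s["orientation"])
    if Rt is None:
        a=POSE[2] if yaw is None else yaw; x=np.array([np.cos(a),np.sin(a),0]); z=np.array([0,0,-1.]); Rt=R.from_matrix(np.c_[x,np.cross(z,x),z])
    return np.round(R0.inv().apply(np.array(P)-s["tool_pos"])*100,2), np.round((R0.inv()*Rt).as_rotvec(degrees=True),1)
E
python3 - <<'E'
from h import *
t=grab_frame("top");s=grab_frame("side")
def inv(P):
    d=P[:2]-POSE[:2];c,k=np.cos(POSE[2]),np.sin(POSE[2]); return np.round([c*d[0]+k*d[1],-k*d[0]+c*d[1],P[2]],4)
for n,a,b in(("post",(147.5,196),(242.6,302)),("handle",(212.5,207),(275,271.6)),("reader",(397.2,212.8),(312,246))):
    P,e=tri(t,a,s,b); print(n,P,e.round(1),inv(P))
# pad width from its corners (crop scale 2.267, offset 350,170)
c=[onz(t,((u-420)/2.267+350,v/2.267+170),.016) for u,v in((466,46),(577,38),(588,149),(477,157))]
print([round(np.linalg.norm(c[i]-c[i-1]),3) for i in range(4)],np.mean(c,0))
print(rel([*ph(POSE,[-62,20,0])[0][:2],.26]))
E
```

```text
post [0.54523114 0.19747441 0.15885171] [ 0.   0.1 -0.1 -0. ] [-0.0573  0.0705  0.1589]
handle [0.52480187 0.07244442 0.15447657] [ 0.2  0.8 -0.9 -0.2] [-0.0571 -0.0562  0.1545]
reader [ 0.54134734 -0.29953014  0.01386287] [ 0.   0.2 -0.3 -0. ] [ 0.0198 -0.4205  0.0139]
[np.float64(0.108), np.float64(0.108), np.float64(0.108), np.float64(0.107)] [ 0.54135169 -0.29927046]
(array([ 54.77, -55.1 ,   0.38]), array([-0. ,  0. , 32.6]))
```

Heights agree: post 159 mm (160 expected), handle about 154, reader about 14, pad 108 mm wide. I'll move above the deck beside the post with the fingers closed.

```bash
sed -i 's/^POSE=.*/POSE=(.593,.1205,-.1635)/' h.py
python3 -m crank '{"slide":[[0,0,-2],[55,-55.1,0],[55,-55.1,0],[55,-55.1,0],[55,-55.1,0],[55,-55.1,0],[55,-55.1,0],[55,-55.1,0],[55,-55.1,0],[55,-55.1,0],[55,-55.1,0],[55,-55.1,0],[55,-55.1,0],[55,-55.1,0],[55,-55.1,0],[55,-55.1,0],[55,-55.1,0],[55,-55.1,0],[55,-55.1,0],[55,-55.1,0]],"rotation":[[0,0,0],[0,0,32.6],[0,0,32.6],[0,0,32.6],[0,0,32.6],[0,0,32.6],[0,0,32.6],[0,0,32.6],[0,0,32.6],[0,0,32.6],[0,0,32.6],[0,0,32.6],[0,0,32.6],[0,0,32.6],[0,0,32.6],[0,0,32.6],[0,0,32.6],[0,0,32.6],[0,0,32.6],[0,0,32.6]],"hand":[0,0,0,0,0,0,0,0,0,0,0,0,0,0,0,0,0,0,0,0]}'
python3 - <<'E'
from h import *
print(sensors.read_state()["joint_pos"].round(2),rel([*ph(POSE,[-62,25,0])[0][:2],.160]))
E
```

```text
time_s: 2.8
tool_pos: [0.5346, 0.1489, 0.2638]
orientation: [0.997, -0.082, 0.0, 0.0]
ft_force: [0.1, -0.2, -0.0]
finger_gap: 0.0003
gripper_force: 0.0
[-0.38  0.59  0.04  1.79 -0.03  0.76 -2.06] (array([ 0.03, -0.65, 10.38]), array([ 0., -0.,  0.]))
```

```bash
python3 -m crank '{"slide":[[-0.3,-0.6,5],[-0.3,-0.6,10.3],[-0.3,-0.6,10.3],[-0.3,-2,10.3],[-0.3,-3.2,10.3],[-0.3,-4.4,10.3],[-0.3,-5.6,10.3],[-0.3,-6.8,10.3],[-0.3,-8,10.3],[-0.3,-8.8,10.3],[-0.3,-9.3,10.3],[-0.3,-9.3,10.3]],"rotation":[[0,0,0],[0,0,0],[0,0,0],[0,0,0],[0,0,0],[0,0,0],[0,0,0],[0,0,0],[0,0,0],[0,0,0],[0,0,0],[0,0,0]],"hand":[0,0,0,0,0,0,0,0,0,0,0,0]}'
python3 - <<'E'
from h import *
s=grab_frame("side")["pixels"][240:400,140:340,::-1];t=grab_frame("top")["pixels"][90:260,100:300,::-1]
cv2.imwrite("pics/lev.png",np.hstack([cv2.resize(s,(400,340)),cv2.resize(t,(400,340))]))
E
```

```text
time_s: 4.3
tool_pos: [0.5484, 0.2409, 0.1609]
orientation: [0.997, -0.082, 0.001, 0.0]
ft_force: [2.4, -4.3, -0.2]
finger_gap: 0.0008
gripper_force: 2.1
```

View pics/lev.png

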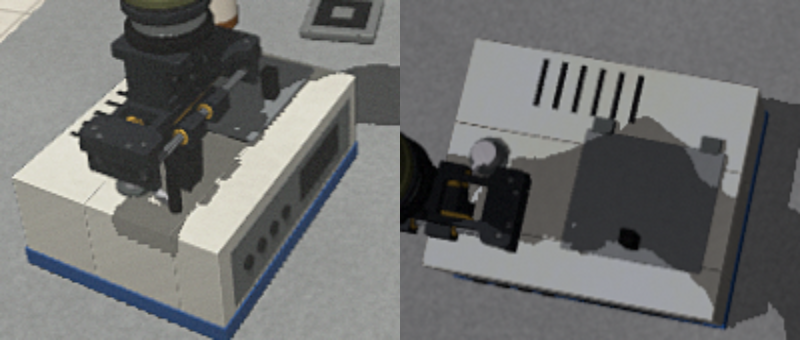

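The fingers have carried the lever round. The force is about 4.9 N, near the stop value, so I'll press on a little to make sure it gets there.

```bash
python3 -m crank '{"slide":[[0,-0.4,0],[0,-0.8,0],[0,-0.8,0]],"rotation":[[0,0,0],[0,0,0],[0,0,0]],"hand":[0,0,0]}'
```

```text
time_s: 4.78
tool_pos: [0.5496, 0.2478, 0.1609]
orientation: [0.997, -0.082, 0.001, 0.001]
ft_force: [1.6, -6.9, 1.1]
finger_gap: 0.0002
gripper_force: 2.6
```

```bash
python3 -m crank '{"slide":[[0,-0.3,0],[0,-0.6,0],[0,-0.6,0]],"rotation":[[0,0,0],[0,0,0],[0,0,0]],"hand":[0,0,0]}'
```

```text
time_s: 5.15
tool_pos: [0.5508, 0.2519, 0.1608]
orientation: [0.997, -0.083, 0.001, 0.002]
ft_force: [3.0, -8.4, 0.5]
finger_gap: 0.0004
gripper_force: 3.8
```

```bash
python3 -m crank '{"slide":[[0,-0.4,0],[0,-0.8,0],[0,-0.8,0],[0,-0.8,0]],"rotation":[[0,0,0],[0,0,0],[0,0,0],[0,0,0]],"hand":[0,0,0,0]}'
python3 - <<'E'
from h import *
s=grab_frame("side")["pixels"][240:370,170:330,::-1]
cv2.imwrite("pics/lev2.png",cv2.resize(s,(640,520)))
E
```

```text
time_s: 5.65
tool_pos: [0.5513, 0.2531, 0.1606]
orientation: [0.996, -0.085, -0.0, 0.007]
ft_force: [0.6, -19.0, 6.0]
finger_gap: 0.0002
gripper_force: 9.5
```

View pics/lev2.png

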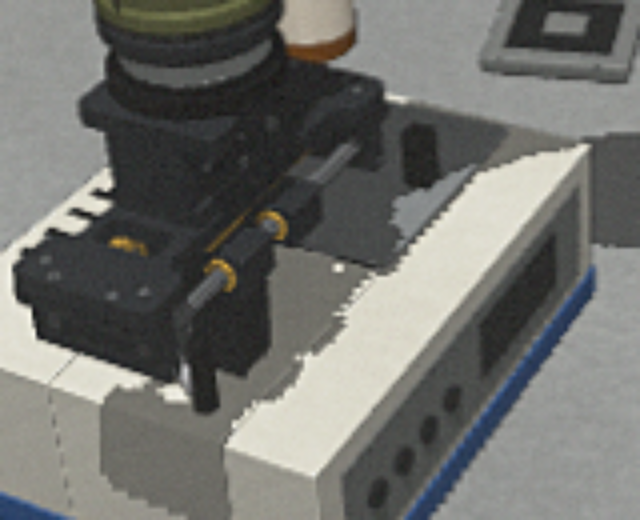

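The post is upright against the fingers at the far end. Force jumped to 19 N with only 1.3 mm of motion, so the lever is on its stop. I'll back off gently so the lever follows home.

```bash
python3 -m crank '{"slide":[[0,1,0],[0,2,0],[0,3,0],[0,4,0],[0,5,0],[0,6,0],[0,7,0],[0,8,0],[0,9,0],[0,10,0],[0,11,0],[0,11,0],[0,11,0],[0,11,-8],[0,11,-10],[0,11,-10]],"rotation":[[0,0,0],[0,0,0],[0,0,0],[0,0,0],[0,0,0],[0,0,0],[0,0,0],[0,0,0],[0,0,0],[0,0,0],[0,0,0],[0,0,0],[0,0,0],[0,0,0],[0,0,0],[0,0,0]],"hand":[0,0,0,0,0,0,0,0,0,0,0,0,0,0.5,0.5,0.5]}'
python3 - <<'E'
from h import *
P=ph(POSE,[-60,-60,0])[0]; print(P,rel([P[0],P[1],.145]))
E
```

```text
time_s: 7.7
tool_pos: [0.5342, 0.1558, 0.2636]
orientation: [0.997, -0.081, 0.003, -0.002]
ft_force: [0.7, -0.7, -0.3]
finger_gap: 0.0283
gripper_force: 0.0
[0.52403383 0.07106653 0.        ] (array([ 0.29,  8.56, 11.83]), array([-0.2, -0.3,  0.1]))
```

Released. Next is the flap handle: go above it, come down and grip.

```bash
python3 -m crank '{"slide":[[0.3,5,0],[0.3,8.5,0],[0.3,8.5,0],[0.3,8.5,5],[0.3,8.5,9],[0.3,8.5,11.3],[0.3,8.5,11.3],[0.3,8.5,11.3],[0.3,8.5,11.3],[0.3,8.5,11.3],[0.3,8.5,11.3]],"rotation":[[0,0,0],[0,0,0],[0,0,0],[0,0,0],[0,0,0],[0,0,0],[0,0,0],[0,0,0],[0,0,0],[0,0,0],[0,0,0]],"hand":[0.5,0.5,0.5,0.5,0.5,0.5,0.5,0,0,0,0]}'
python3 - <<'E'
from h import *
s0=sensors.read_state();T0=R.from_quat(s0["orientation"]);p0=s0["tool_pos"]
H=ph(POSE,[45,-60,115])[0]; ax=R.from_euler('z',POSE[2]).apply([0,1,0])
for d in range(0,61,6):
    # rotation tool fully follows up to 36 deg; then translation only of grasp point
    rot=R.from_rotvec(ax*np.radians(d)); g=p0+T0.apply([0,0,.006]); gn=H+rot.apply(g-H)
    rt=R.from_rotvec(ax*np.radians(min(d,36)))*T0; p=gn-rt.apply([0,0,.006])
    print(d,np.round(T0.inv().apply(p-p0)*100,1),(T0.inv()*rt).as_rotvec(degrees=True).round(0))
E
```

```text
time_s: 9.07
tool_pos: [0.5223, 0.0731, 0.1482]
orientation: [0.997, -0.08, 0.001, -0.002]
ft_force: [0.8, 5.0, 0.0]
finger_gap: 0.0138
gripper_force: 30.0
0 [0. 0. 0.] [0. 0. 0.]
6 [ 0.4 -0.  -1.1] [ 0. -6.  0.]
12 [ 0.9 -0.  -2.2] [  0. -12.   0.]
18 [ 1.6 -0.  -3.1] [  0. -18.   0.]
24 [ 2.3 -0.  -4.1] [  0. -24.   0.]
30 [ 3.1 -0.  -4.9] [  0. -30.   0.]
36 [ 4.  -0.  -5.6] [  0. -36.   0.]
42 [ 4.9 -0.  -6.3] [  0. -36.   0.]
48 [ 5.9 -0.  -6.9] [  0. -36.   0.]
54 [ 7.  -0.  -7.4] [  0. -36.   0.]
60 [ 8.1 -0.  -7.8] [  0. -36.   0.]
```

Gripped (13.8 mm gap, 30 N). I'll lift along the hinge arc, turning the tool with the flap to 36° and then letting the handle pivot in the grip to about 48°.

```bash
python3 -m crank '{"slide":[[0.4,0,-1.1],[0.9,0,-2.2],[1.6,0,-3.1],[2.3,0,-4.1],[3.1,0,-4.9],[4,0,-5.6],[4,0,-5.6],[4.4,0,-6],[4.9,0,-6.3],[5.4,0,-6.6],[5.9,0,-6.9],[5.9,0,-6.9]],"rotation":[[0,-6,0],[0,-12,0],[0,-18,0],[0,-24,0],[0,-30,0],[0,-36,0],[0,-36,0],[0,-36,0],[0,-36,0],[0,-36,0],[0,-36,0],[0,-36,0]],"hand":[0,0,0,0,0,0,0,0,0,0,0,0]}'
python3 - <<'E'
from h import *
s=grab_frame("side")["pixels"][180:390,120:360,::-1]
cv2.imwrite("pics/flap.png",cv2.resize(s,(640,560)))
E
```

```text
time_s: 10.58
tool_pos: [0.5785, 0.0635, 0.2172]
orientation: [0.947, -0.076, -0.31, -0.027]
ft_force: [-1.8, 5.1, 0.2]
finger_gap: 0.0135
gripper_force: 30.0
```

View pics/flap.png

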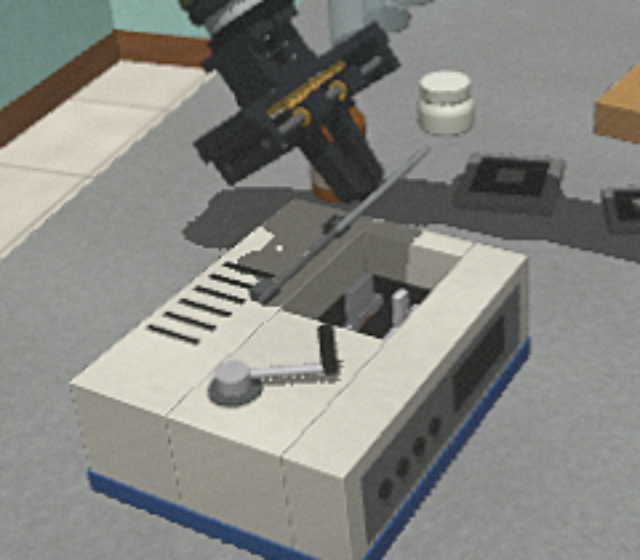

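The flap stands at about 45° with the lever at rest. In the well, the broad tab is in the rear (+x) slot at crop (360,300), and the narrow tab is in the front slot at (400,300). I'll release, back off and work out the move to the flap's front side.

```bash
python3 -m crank '{"slide":[[0,0,0],[0,0,0],[0,0,-3],[0,0,-6],[-5,0,-12],[-5,0,-12]],"rotation":[[0,0,0],[0,0,0],[0,0,0],[0,0,0],[0,0,0],[0,0,0]],"hand":[0.6,0.6,0.6,0.6,0.5,0]}'
python3 - <<'E'
from h import *
for z in(.34,.2): P=ph(POSE,[-130,-60,0])[0]; print(sensors.read_state()["tool_pos"],P,rel([P[0],P[1],z]))
E
```

```text
time_s: 11.38
tool_pos: [0.6108, 0.0553, 0.3471]
orientation: [0.949, -0.078, -0.304, -0.026]
ft_force: [0.4, -0.2, -0.0]
finger_gap: 0.0362
gripper_force: 0.0
[0.61083005 0.05525335 0.34711951] [0.45496738 0.08246061 0.        ] (array([-12.46,  -0.14,   9.78]), array([-0.1, 35.6, -0. ]))
[0.61083005 0.05525335 0.34711951] [0.45496738 0.08246061 0.        ] (array([-4.32, -0.12, 21.17]), array([-0.1, 35.6, -0. ]))
```

```bash
python3 -m crank '{"slide":[[-4,0,3],[-8,-0.1,6],[-12.5,-0.1,9.8],[-12.5,-0.1,9.8],[-12.5,-0.1,9.8],[-8.4,-0.1,15.5],[-4.3,-0.1,21.2],[-4.3,-0.1,21.2],[-4.3,-0.1,21.2]],"rotation":[[0,10,0],[0,20,0],[0,30,0],[0,35.6,0],[0,35.6,0],[0,35.6,0],[0,35.6,0],[0,35.6,0],[0,35.6,0]],"hand":[0,0,0,0,0,0,0,0,0]}'
python3 - <<'E'
from h import *
print(rel([*ph(POSE,[40,-60,0])[0][:2],.215]))
E
```

```text
time_s: 12.5
tool_pos: [0.4531, 0.0822, 0.1955]
orientation: [0.997, -0.082, -0.005, 0.0]
ft_force: [-0.5, 0.5, 0.3]
finger_gap: 0.0005
gripper_force: 0.0
(array([17.16, -0.07, -2.11]), array([ 0.1,  0.5, -0. ]))
```

```bash
python3 -m crank '{"slide":[[3,0,-1],[6,0,-2],[7.5,0,-2],[9,0,-2],[10,0,-2],[11,0,-2],[12,0,-2.2],[13,0,-2.2],[14,0,-2.2],[15,0,-2.2],[16,0,-2.2],[16.5,0,-2.2],[16.5,0,-2.2]],"rotation":[[0,0,0],[0,0,0],[0,0,0],[0,0,0],[0,0,0],[0,0,0],[0,0,0],[0,0,0],[0,0,0],[0,0,0],[0,0,0],[0,0,0],[0,0,0]],"hand":[0,0,0,0,0,0,0,0,0,0,0,0,0]}'
python3 -m crank '{"slide":[[-2,0,0],[-4,0,0],[-6,0,-3],[-8,0,-5],[-8,0,-5]],"rotation":[[0,0,0],[0,0,0],[0,0,0],[0,0,0],[0,0,0]],"hand":[0,0,0,0.4,0.4]}'
python3 - <<'E'
from h import *
s=grab_frame("side")["pixels"][190:350,180:340,::-1];t=grab_frame("top")["pixels"][100:260,150:310,::-1]
cv2.imwrite("pics/open.png",np.hstack([cv2.resize(s,(400,400)),cv2.resize(t,(400,400))]))
E
```

```text
time_s: 14.12
tool_pos: [0.616, 0.0557, 0.2176]
orientation: [0.997, -0.082, -0.003, -0.0]
ft_force: [0.6, -0.4, 1.6]
finger_gap: 0.0004
gripper_force: 0.0
time_s: 14.75
tool_pos: [0.537, 0.0691, 0.2698]
orientation: [0.997, -0.081, -0.002, -0.001]
ft_force: [0.7, -0.3, -0.9]
finger_gap: 0.0188
gripper_force: 0.0
```

View pics/open.png

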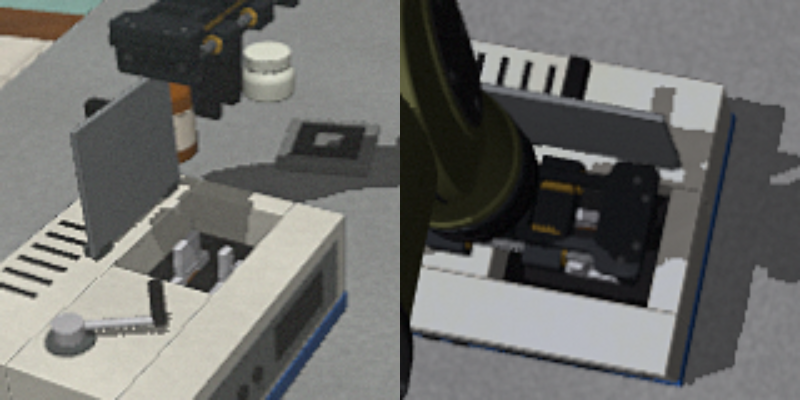

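The flap stands upright at about 90°. The broad tab is in the rear slot, at (185,255) in the left crop, and the narrow one is in front at (225,265). The gripper body would pass within about a centimetre of the flap, so I'll push it back further first.

```bash
python3 -m crank '{"slide":[[0,0,5],[3,0,5.2],[6,0,5.2],[8,0,5.2],[9,0,5.2],[10,0,5.2],[10.6,0,5.2],[10.6,0,5.2],[8,0,5.2],[5,0,5],[3,0,2],[3,0,0],[3,0,0]],"rotation":[[0,0,0],[0,0,0],[0,0,0],[0,0,0],[0,0,0],[0,0,0],[0,0,0],[0,0,0],[0,0,0],[0,0,0],[0,0,0],[0,0,0],[0,0,0]],"hand":[0,0,0,0,0,0,0,0,0,0,0,0.6,0.6]}'
python3 - <<'E'
from h import *
s=grab_frame("side");im=s["pixels"][190:350,180:340,::-1]; im=cv2.resize(im,(600,600),interpolation=cv2.INTER_CUBIC)
k=600/160
m=[[-5,-77,105],[-5,-43,105],[-5,-43,75],[-45,-67,105],[-45,-53,105]]
for p in proj(s,ph(POSE,m)): cv2.circle(im,tuple(int(v) for v in (p-[180,190]+.5)*k),4,(0,0,255),1)
cv2.imwrite("pics/tab.png",im)
P=ph(POSE,[-5,-60,0])[0]; print(P,rel([P[0],P[1],.106]))
E
```

```text
time_s: 16.48
tool_pos: [0.5682, 0.0641, 0.2704]
orientation: [0.997, -0.081, -0.0, -0.001]
ft_force: [0.4, 0.4, 0.8]
finger_gap: 0.0181
gripper_force: 0.0
[0.57830033 0.06211405 0.        ] (array([ 1.16,  0.02, 16.3 ]), array([-0.1,  0.2,  0. ]))
```

View pics/tab.png

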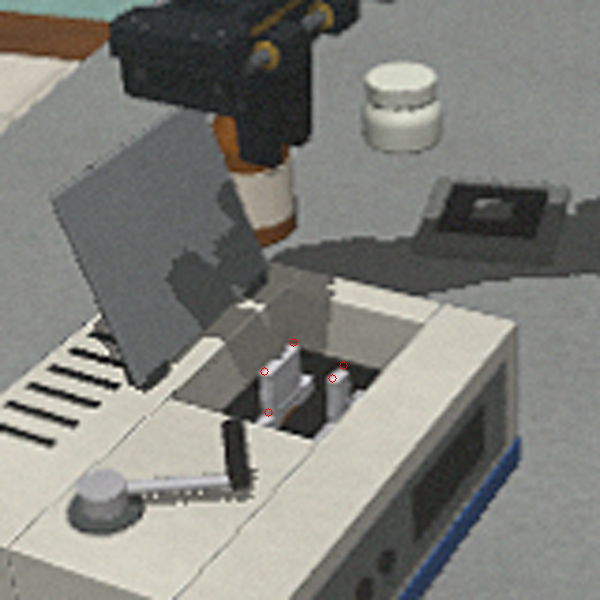

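The flap is now well past upright. The model's tab corners fall on the broad tab ((265,372) and (293,343) in the crop) to within a pixel. I'll descend astride the tab and grip it.

```bash
python3 -m crank '{"slide":[[1.2,0,0],[1.2,0,5],[1.2,0,9],[1.2,0,12],[1.2,0,14],[1.2,0,15.5],[1.2,0,16.3],[1.2,0,16.3],[1.2,0,16.3]],"rotation":[[0,0,0],[0,0,0],[0,0,0],[0,0,0],[0,0,0],[0,0,0],[0,0,0],[0,0,0],[0,0,0]],"hand":[0.75,0.75,0.75,0.75,0.75,0.75,0.75,0.75,0.75]}'
python3 -m crank '{"slide":[[0,0,0],[0,0,0],[0,0,0],[0,0,0],[0,0,0]],"rotation":[[0,0,0],[0,0,0],[0,0,0],[0,0,0],[0,0,0]],"hand":[0,0,0,0,0]}'
```

```text
time_s: 17.65
tool_pos: [0.5776, 0.0621, 0.1057]
orientation: [0.997, -0.082, -0.003, -0.0]
ft_force: [-0.5, 0.0, 0.1]
finger_gap: 0.0661
gripper_force: 0.0
time_s: 18.27
tool_pos: [0.5771, 0.0621, 0.1052]
orientation: [0.997, -0.081, -0.003, -0.0]
ft_force: [0.1, 0.0, 2.7]
finger_gap: 0.0334
gripper_force: 30.0
```

Gap is 33–34 mm, which is the broad tab. Drawing it straight up.

```bash
python3 -m crank '{"slide":[[0,0,-1],[0,0,-3],[0,0,-5],[0,0,-7],[0,0,-9],[0,0,-12],[0,0,-15],[0,0,-18],[0,0,-20],[0,0,-20]],"rotation":[[0,0,0],[0,0,0],[0,0,0],[0,0,0],[0,0,0],[0,0,0],[0,0,0],[0,0,0],[0,0,0],[0,0,0]],"hand":[0,0,0,0,0,0,0,0,0,0]}'
python3 - <<'E'
from h import *
for z in(.305,.141): print(rel([.5415,-.2993,z]))
E
```

```text
time_s: 19.52
tool_pos: [0.5791, 0.0618, 0.3068]
orientation: [0.997, -0.082, -0.002, -0.001]
ft_force: [0.1, 1.5, -0.6]
finger_gap: 0.0333
gripper_force: 30.0
(array([ 2.17, 36.24,  0.14]), array([-0.1,  0.2,  0. ]))
(array([ 2.22, 36.26, 16.54]), array([-0.1,  0.2,  0. ]))
```

```bash
python3 -m crank '{"slide":[[0,4,0],[0,8,0],[0,12,0],[0,16,0],[0.5,20,0],[1,24,0],[1.6,28,0],[2.2,32,0],[2.2,35,0],[2.2,36.2,0],[2.2,36.2,4],[2.2,36.2,8],[2.2,36.2,12],[2.2,36.2,15],[2.2,36.2,16.5],[2.2,36.2,16.5],[2.2,36.2,16.5],[2.2,36.2,16.5]],"rotation":[[0,0,0],[0,0,0],[0,0,0],[0,0,0],[0,0,0],[0,0,0],[0,0,0],[0,0,0],[0,0,0],[0,0,0],[0,0,0],[0,0,0],[0,0,0],[0,0,0],[0,0,0],[0,0,0],[0,0,0],[0,0,0]],"hand":[0,0,0,0,0,0,0,0,0,0,0,0,0,0,0,0,0,0]}'
python3 - <<'E'
from h import *
s=grab_frame("side")
im=s["pixels"][140:380,140:460,::-1]; im=cv2.resize(im,(800,600),interpolation=cv2.INTER_CUBIC)
for p in proj(s,[[.5415,-.2993,.016],[.5415,-.2993,.066]]): cv2.circle(im,tuple(int(v) for v in (p-[140,140]+.5)*2.5),4,(0,0,255),1)
cv2.imwrite("pics/end.png",im)
E
```

```text
time_s: 21.78
tool_pos: [0.5409, -0.2991, 0.1412]
orientation: [0.997, -0.082, -0.002, 0.0]
ft_force: [0.3, -0.4, -0.9]
finger_gap: 0.0338
gripper_force: 30.0
```

View pics/end.png

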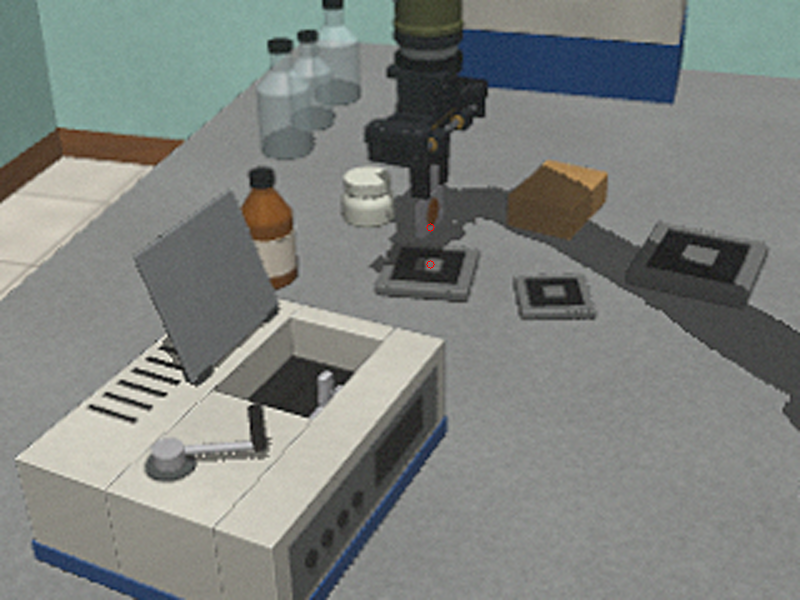

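The plate hangs upright over the middle pad, with its foot near (430,232), about 5 cm above the pad centre at (430,264). The flap is open, the lever at rest, the blank in its slot and the bystanders in place, so I'm handing in.

```bash
python3 -c "
from plant import manip
print(manip.job_done())"
```

```text
the job is handed in; nothing more can be done
None
```

The job is handed in at about 22 s of the 72 s allowed. The lever was swung to its stop and sprang back, the flap stands open, and the gripper is holding the filter plate upright about 5 cm above the middle reader pad; the simulator did not report a verdict.

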